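# Stack the dried sample tray on its mate

## Task

The blue sample tray standing on its end in the middle of the wire drying rack is dry: take it out and stack it, open side up, on the other blue tray, which lies on the bench with tubes in it, so that its four corner lugs are fully home in the lower tray's corner sockets. Let it down gently in the grip, do not drop it on. Leave the lower tray, its tubes and everything else where they are.

Things in the scene. Friction and masses are not known exactly. Their poses are not given: they have to be found in the camera images.
- upper_tray: the tray to be stacked: rigid blue plastic, 150 (own x) x 66 (own y) x 36 mm (own z), 0.13 to 0.21 kg, open on its +z side. Origin: centre of the floor's underside. Floor 3 mm, walls 2.5 mm thick. At the start it stands on end in the rack's middle slot, own x up, own y along the rack's x, open side to the rack's +y. It also stands steadily on end on the bench, or flat on its lugs
- upper_lug (a point): tip of one of the four tapered round lugs under upper_tray, at x 66.5, y 24.5, z -8 mm in its frame; the others at x = +-66.5, y = +-24.5. Each lug is 8 mm long, 9 mm thick at the root, 5.6 mm at the tip
- upper_rim (a point): centre of upper_tray's open top, 36 mm from its origin along its z; axes as the tray's. The centre of mass lies about 12 mm from the origin, on the same line. Both trays are the same when turned half round about z
- lower_tray: the tray to stack on: a loose blue tray of the same make, 0.24 to 0.39 kg, lying open side up on its lugs, with three tubes in it that stay below the rim. Origin at the centre of its floor's underside, 8 mm above the bench; x along its 150 mm side. With the upper tray home, rim touches floor: the upper origin is 36 mm above this one, long sides parallel, either way round
- lower_socket (a point): centre of the mouth of one of the lower tray's four corner sockets, 12 x 12 mm square, 33 mm deep, at x 66.5, y 24.5, z 36 mm in its frame (44 mm above the bench); the others at x = +-66.5, y = +-24.5. A lug has 1.5 mm play to each side
- drying_rack: fixed wire drying rack on a white drip tray, 130 (own x) x 260 (own y) x 16 mm; origin: centre of its underside. Trays stand on its floor, 12 mm up, in slots at y = -75, 0, 75 mm between wire hoops 77 mm high (middle slot: hoops at y = +-27, 28 wide, so that lugs pass beside them). Rack and lower tray may change sides; the bench between them (x 0.42 to 0.60 m, |y| under 0.06 m) is clear
- white_tray_a: white slide-staining tray, 172 x 84 x 40 mm, standing on end in the rack's -y slot, own x up, own z to the rack's +y (origin: centre of its floor's underside), top 184 mm above the bench; to be left standing. Between the two white trays 111 mm are free at the top, the blue tray in the middle
- white_tray_b: the same, in the rack's +y slot
- tube0: capped blood tube, 100 mm long (own x), 15 mm thick, lying in the lower tray between its low ribs; origin on its underside at mid-length
- tube1: the same, middle lane
- tube2: the same, third lane
- tip_box: bystander: pipette tip box, red base and clear lid, 85 x 125 x 78 mm, origin at the centre of its underside
- slide_box: bystander: carton of slides, white and blue, 82 x 105 x 36 mm, origin at the centre of its underside
- stain_bottle: bystander: amber bottle with black cap, 60 mm thick, 125 mm high, origin at the centre of its underside
- pipette: bystander: blue pipette lying flat, 210 mm long (own x), 22 mm thick, origin under its middle

How it is judged (in metres and radians):
On the way:
1. Held in the fingers, the upper tray is let down open side up until its lugs are in the lower tray's sockets (contact force between upper_tray and the fingers above 1 N and z of upper_tray in the frame of lower_tray between 0.03 and 0.042 m and horizontal distance between upper_tray and lower_tray below 0.006 m and angle between the x axis of upper_tray and the x axis of lower_tray, either way round below 0.1 rad and angle between upper_tray's own z axis and vertical below 0.1 rad), for 0.1 s.
At the end, for the whole second after the job is handed in: Upper tray at rest, open side up, centred on the lower tray within 4 mm, long sides parallel within 0.06 rad, floor within 2.5 mm of the lower rim; lower tray flat, within 30 mm of its start, its three tubes in it; white trays still upright in the rack (horizontal distance between upper_tray and lower_tray below 0.004 m and z of upper_tray in the frame of lower_tray between 0.033 and 0.0385 m and angle between the x axis of upper_tray and the x axis of lower_tray, either way round below 0.06 rad and angle between each of upper_tray, lower_tray's own z axis and vertical below 0.05 rad and height (world z) of lower_tray below 0.012 m and distance of lower_tray from where it was at the start of the episode below 0.03 m and distance between each of tube0, tube1, tube2 and lower_tray below 0.045 m and angle between each of white_tray_a, white_tray_b's own x axis and vertical below 0.25 rad and linear speed of each of upper_tray, lower_tray below 0.02 m/s and angular speed of upper_tray below 0.1 rad/s); the robot touches nothing.
It fails at once if A bystander is pushed or knocked out of its place (25 mm) (distance of any of white_tray_a, white_tray_b, tip_box, slide_box, stain_bottle, pipette from where it was at the start of the episode above 0.025 m).
It fails at once if The upper tray is pressed down hard on the lower one (over 60 N) (contact force between upper_tray and lower_tray above 60 N).
It also fails if it takes over 56 s, if anything falls off the work surface, if the arm or the gripper's body presses on something with over 40 N, if the wrist force passes 120 N, or if a joint passes its speed limit or range.

## Robot

A 6-joint arm with a two-finger parallel gripper is mounted at the origin on the work surface. World frame = base frame: x ahead of the robot, y to its left, z up, the work surface at z = 0. Lengths are in m, angles in degrees, forces in N, time in s.
With the tool pointing down it reaches from about 0.35 to 0.725 m from the base axis. Payload 6 kg.
Tool frame: the origin (TCP) lies midway between the tips of the shut fingers; the grasp point (between the pads) lies behind it (pinch_z is the z of the grasp point in the tool frame, in m); z points along the fingers, y is the line along which they close (so a half turn about z gives the same grasp; the last joint's range is limited). The gripper opens to 85 mm and grips with 20 to 120 N. Pads are 22 mm wide; open, the fingers measure 114 mm over their backs; the gripper's body (76 mm by 85 mm) begins 54 mm behind the grasp point. The pads swing forward as they close: fully open they stand 13 mm farther back than shut.
Start: joints at [-55.709, 2.303, 4.859, 0, -92.561, -19.12], TCP at [0.157, -0.579, 0.231] pointing down, gripper open.
Joint ranges: [-146.85, 146.85], [-73.84, 115.35], [-62.03, 85.46], [-188.31, 113.3], [-161.28, -10.13], [-171.36, 171.36]. Speed limits (degrees/s): [147.25, 147.25, 172.46, 180, 180, 180].

## Interface

Orientations are given as [roll, pitch, yaw] about the fixed x, y, z axes, in that order (R = Rz(yaw) Ry(pitch) Rx(roll)).
In Python, from cell import state, get_image, camera_params, close_job, pinch_z gives the robot as it stands.
- The arm moves only by the shell command python3 -m creep 'ROWS'. ROWS is JSON, a list of rows, each an object of numbers: "tx", "ty", "tz": the shift along the tool's x, y, z in m; "wx", "wy", "wz": the turn, a rotation vector about the tool's x, y, z in degrees; "hand": the opening, from -1 (shut) to 1 (fully open). A call has 1 to 5 rows; each row is the pose to reach, as a shift and turn from the pose commanded when the call began, along the tool's axes at that moment; what a row does not reach only later rows make up. A row lasts 1/10 s, in which the tool goes at most 50 mm and 8.59 degrees, less where a joint would pass 70% of its speed; a pose out of reach is approached as far as the arm can. A call with a gripper value outside its range is refused whole. The fingers move at their own pace and stop on an object; the grip force is fixed at half the most. Time passes only in rows, so rows that repeat a pose let the fingers close. It gives the time, the measured TCP pose, the force, the opening and the grip force at its end, in the units of the state.
- state(): the state, without advancing time (a new reading comes with each control period).
- get_image(name): name is "scene" or "top" or "wrist"; returns the picture (420x560x3 uint8, blue, green, red); there is no depth.
- camera_params(name): a dict with "fov_y" (degrees; the focal length in pixels is half the picture's height over the tangent of half this angle, whatever the lens; pixels are square), "cx", "cy" (the principal point, pixels), "distortion" ([k1, k2, p1, p2, k3] as OpenCV has them; the pictures are not rectified), "rvec" (rotation vector, rad) and "tvec" (3), from world to camera coordinates, as OpenCV has them; the wrist camera has in their place "T_tool_cam" (4x4, takes a point from camera to tool coordinates, whose origin is the TCP and whose axes are the flange's). Camera axes: x right, y down, z forward; pixel columns grow to the right and rows downward; lengths in m; the calibration is good to about 2 mm. A picture is of the moment at which its call begins: read the wrist's pose just before it. camera_params takes no time and is no camera call.
- close_job(): hands the job in; it is judged then, once.
The state is a dict: "time": time; "joint_pos": joint angles; "qd": joint speeds; "joint_torque": joint torques, N m; "tcp_pos": TCP position; "ee_rot": TCP orientation; "ft_force": force on the tool from outside, world axes, zero at the start; "torque": the same for the moment, N m; "opening": finger opening in m; "finger_force": force on a finger pad.
Only numpy, scipy, OpenCV 4.12 (cv2) and the standard library are available. Lean on these libraries where they do the work, as an engineer would, in place of code of your own. Each camera call takes 0.05 s, during which the arm holds its last target. There are 200 camera calls.

## Working session

There is one attempt and no reset: what is moved stays moved. The work goes in short steps, Python scripts to look and compute and a shell command to move; the robot and the scene stay as the last step left them, time stands still between calls to the robot, and variables do not carry over. Pictures are saved under pics/ and viewed, at most 10 in all, crops included, and the job is handed in when it is done.

```bash
mkdir -p pics; ls; python3 - <<'E'
from cell import *
import cv2
print(state(), pinch_z)
for n in("scene","top","wrist"):
    print(n,camera_params(n))
a=get_image("scene");b=get_image("top")
cv2.imwrite("pics/scene0.png",a);cv2.imwrite("pics/top0.png",b)
E
```

```text
pics
{'time': 0.0, 'joint_pos': array([-5.57092172e+01,  2.33705615e+00,  4.80286390e+00, -2.72912732e-02,
       -9.25601645e+01, -1.91203819e+01]), 'qd': array([-0.06918692,  0.04688169, -0.02647107,  0.02521241, -0.00326081,
        0.04471066]), 'joint_torque': array([-3.24706874e-03, -3.68205178e+01,  3.47416949e+01,  6.93246067e+00,
       -5.43192727e-03,  5.58939817e-06]), 'tcp_pos': array([ 0.1570254 , -0.57875677,  0.23029736]), 'ee_rot': array([ 1.79901918e+02, -5.14503659e-03, -1.64828398e+02]), 'ft_force': array([ 0.2444925 , -0.58331997,  0.16384924]), 'torque': array([-0.03220399,  0.00577779,  0.01864563]), 'finger_force': 0.0, 'opening': 0.08544162719370589} -0.0187
scene {'fov_y': 42.581015918316545, 'cx': 281.3017205946551, 'cy': 217.49512754845796, 'distortion': array([-0.11053509,  0.        ,  0.        ,  0.        ,  0.        ]), 'rvec': array([ 2.0368037 ,  1.58860117, -0.54771139]), 'tvec': array([-0.14227984, -0.37841424,  1.81997736])}
top {'fov_y': 54.17953652221786, 'cx': 269.95452448773773, 'cy': 207.65433857427394, 'distortion': array([-0.07124365,  0.        ,  0.        ,  0.        ,  0.        ]), 'rvec': array([ 2.19112124, -2.14856435,  0.09486463]), 'tvec': array([-0.01755653,  0.59402664,  0.97001407])}
wrist {'fov_y': 60.091639386690495, 'cx': 277.98630159269806, 'cy': 204.88464751836773, 'distortion': array([-0.02011285,  0.        ,  0.        ,  0.        ,  0.        ]), 'T_tool_cam': array([[ 3.52312972e-04, -9.54082719e-01, -2.99543054e-01,
         7.59461313e-02],
       [ 9.99999814e-01,  4.85101633e-04, -3.68942553e-04,
         1.68591191e-03],
       [ 4.97310539e-04, -2.99542868e-01,  9.54082713e-01,
        -1.42306372e-01],
       [ 0.00000000e+00,  0.00000000e+00,  0.00000000e+00,
         1.00000000e+00]])}
```

View pics/top0.png

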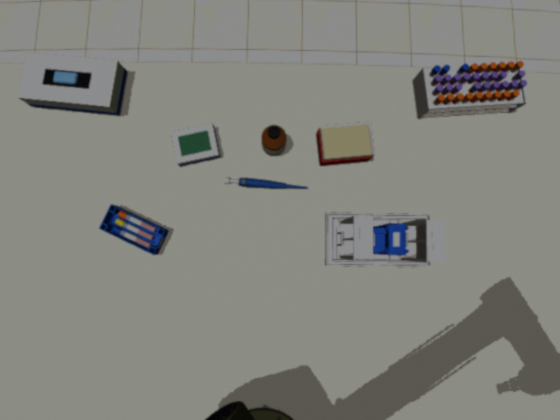

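View pics/scene0.png

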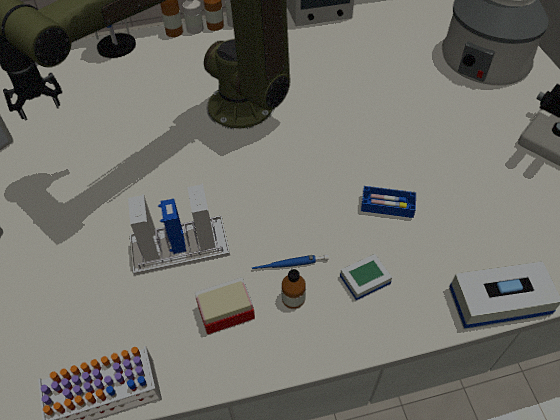

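```bash
cat > h.py <<'E'
import numpy as np, cv2, json
from scipy.spatial.transform import Rotation as R
from cell import *
def K(p):
    f=210/np.tan(np.radians(p["fov_y"]/2)); return np.array([[f,0,p["cx"]],[0,f,p["cy"]],[0,0,1]])
def tool():
    s=state(); T=np.eye(4); T[:3,:3]=R.from_euler("xyz",s["ee_rot"],degrees=True).as_matrix(); T[:3,3]=s["tcp_pos"]; return T
def campose(n,T=None):   # world<-cam
    p=camera_params(n)
    if n=="wrist": return (tool() if T is None else T)@p["T_tool_cam"]
    M=np.eye(4); M[:3,:3]=cv2.Rodrigues(p["rvec"])[0]; M[:3,3]=p["tvec"]; return np.linalg.inv(M)
def cast(n,px,z,T=None):
    p=camera_params(n); C=campose(n,T)
    u=cv2.undistortPoints(np.array(px,float).reshape(-1,1,2),K(p),p["distortion"]).reshape(-1,2)
    d=np.c_[u,np.ones(len(u))]@C[:3,:3].T; return C[:3,3]+d*((z-C[2,3])/d[:,2])[:,None]
def proj(n,P,T=None):
    p=camera_params(n); M=np.linalg.inv(campose(n,T))
    return cv2.projectPoints(np.array(P,float),cv2.Rodrigues(M[:3,:3])[0],M[:3,3],K(p),p["distortion"])[0].reshape(-1,2)
def blue(im):
    h=cv2.cvtColor(im,cv2.COLOR_BGR2HSV); return cv2.inRange(h,(105,120,40),(130,255,255))
def shot(n,f):
    T=tool(); im=get_image(n); cv2.imwrite("pics/"+f,im); np.save("pics/"+f+".npy",T); return im,T
E
python3 - <<'E'
from h import *
im=cv2.imread("pics/top0.png"); m=blue(im)
m2=np.zeros_like(m); m2[195:265,95:175]=m[195:265,95:175]
c=max(cv2.findContours(m2,0,2)[0],key=cv2.contourArea)
P=cast("top",c[:,0],0.044)[:,:2]*1000
print("lower",cv2.minAreaRect(P.astype(np.float32)))
m3=np.zeros_like(m); m3[215:265,360:420]=m[215:265,360:420]
c=max(cv2.findContours(m3,0,2)[0],key=cv2.contourArea)
P=cast("top",c[:,0],0.162)[:,:2]*1000; print("upper",cv2.minAreaRect(P.astype(np.float32)),P.min(0),P.max(0))
print("rack",cast("top",[[327,213],[428,213],[429,265],[327,266]],0.014)[:,:2])
print("others",cast("top",[[195,145],[273,140],[270,185],[345,145]],0.0)[:,:2])
big=np.hstack([cv2.resize(im[200:280,315:455],None,fx=5,fy=5,interpolation=2)]); cv2.imwrite("pics/crop0.png",big)
E
```

```text
lower ((535.379638671875, 323.4356994628906), (150.3515167236328, 65.46185302734375), 66.52123260498047)
upper ((520.8114013671875, -261.29315185546875), (70.16912841796875, 63.48148727416992), 89.93087768554688) [ 489.07483989 -296.40841914] [ 552.51489259 -226.18602223]
rack [[ 0.58506613 -0.14655423]
 [ 0.58983067 -0.39842891]
 [ 0.46161383 -0.39936826]
 [ 0.45546305 -0.14763693]]
others [[ 0.75358629  0.18852969]
 [ 0.76986168 -0.00999542]
 [ 0.65406443 -0.00466487]
 [ 0.7606214  -0.19334689]]
```

View pics/crop0.png

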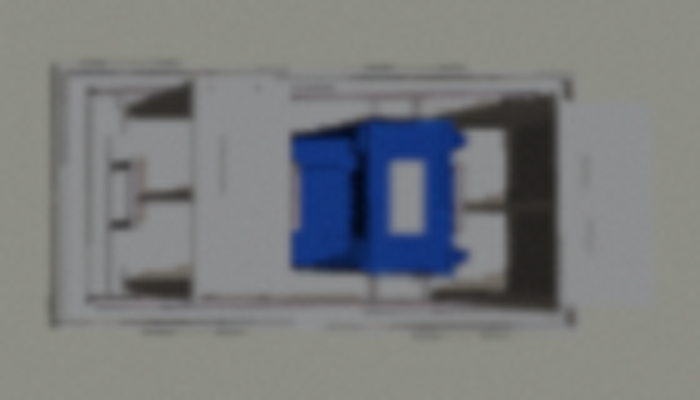

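```bash
cat >> h.py <<'E'
def delta(pos,Rm,T=None):
    T=tool() if T is None else T
    print("t",np.round(T[:3,:3].T@(np.array(pos)-T[:3,3]),4),"w",np.round(R.from_matrix(T[:3,:3].T@Rm).as_rotvec(degrees=True),2))
def rpy(*a): return R.from_euler("xyz",a,degrees=True).as_matrix()
E
python3 - <<'E'
from h import *
print(cast("top",[[388.6,239.5],[405,239.5],[397,223.6],[397,255]],0.162))
delta([.52,-.27,.33],rpy(180,0,-90))
E
```

```text
[[ 0.51934132 -0.25708055  0.162     ]
 [ 0.51990933 -0.29192061  0.162     ]
 [ 0.5530559  -0.27512799  0.162     ]
 [ 0.48724593 -0.27474273  0.162     ]]
t [-0.4312  0.2032 -0.0994] w [ 8.000e-02  5.000e-02 -7.483e+01]
```

```bash
python3 -m creep '[{"tz":-0.05,"hand":1},{"tx":-0.07,"ty":0.03,"tz":-0.09,"wz":-10},{"tx":-0.12,"ty":0.06,"tz":-0.1,"wz":-18},{"tx":-0.17,"ty":0.08,"tz":-0.1,"wz":-27},{"tx":-0.2156,"ty":0.1016,"tz":-0.1,"wz":-35}]'; python3 -c "
from h import *
delta([.52,-.27,.33],rpy(180,0,-90))"
```

```text
t [-0.4312  0.2032 -0.0994] w [ 8.000e-02  5.000e-02 -7.483e+01]invalid input at $[0]: expected keys tx, ty, tz, wx, wy, wz, hand
```

```bash
python3 -m creep '[{"tx":0,"ty":0,"tz":-0.05,"wx":0,"wy":0,"wz":-5,"hand":1},{"tx":-0.04,"ty":0.02,"tz":-0.075,"wx":0,"wy":0,"wz":-13,"hand":1},{"tx":-0.08,"ty":0.04,"tz":-0.1,"wx":0,"wy":0,"wz":-21,"hand":1},{"tx":-0.12,"ty":0.06,"tz":-0.1,"wx":0,"wy":0,"wz":-29,"hand":1},{"tx":-0.165,"ty":0.08,"tz":-0.1,"wx":0,"wy":0,"wz":-37,"hand":1}]'; python3 -c "
from h import *
delta([.52,-.27,.33],rpy(180,0,-90))"
```

```text
time: 0.6
tcp_pos: [0.2963, -0.4576, 0.3322]
ee_rot: [-179.9, 0.0, -127.5]
ft_force: [0.9, -2.1, -1.0]
opening: 0.0851
finger_force: 0.0
t [-0.285  -0.0631  0.0023] w [-9.000e-02 -2.000e-02 -3.755e+01]
```

```bash
python3 -m creep '[{"tx":-0.045,"ty":-0.01,"tz":0,"wx":0,"wy":0,"wz":-8,"hand":1},{"tx":-0.09,"ty":-0.02,"tz":0,"wx":0,"wy":0,"wz":-16,"hand":1},{"tx":-0.135,"ty":-0.03,"tz":0,"wx":0,"wy":0,"wz":-24,"hand":1},{"tx":-0.18,"ty":-0.04,"tz":0,"wx":0,"wy":0,"wz":-32,"hand":1},{"tx":-0.225,"ty":-0.05,"tz":0,"wx":0,"wy":0,"wz":-38,"hand":1}]' >/dev/null;python3 -m creep '[{"tx":-0.045,"ty":-0.05,"tz":0,"wx":0,"wy":0,"wz":0,"hand":1},{"tx":-0.045,"ty":-0.05,"tz":0,"wx":0,"wy":0,"wz":0,"hand":1},{"tx":-0.045,"ty":-0.05,"tz":0,"wx":0,"wy":0,"wz":0,"hand":1}]'; python3 -c "
from h import *
delta([.52,-.27,.33],rpy(180,0,-90)); print(state()['joint_pos'])
shot('wrist','w1.png')"
```

```text
time: 1.4
tcp_pos: [0.5242, -0.2645, 0.3296]
ee_rot: [179.9, 0.1, -89.6]
ft_force: [-0.3, -0.1, 0.0]
opening: 0.0854
finger_force: 0.0
t [ 0.0055  0.0043 -0.0004] w [0.15 0.06 0.36]
[-7.24565980e+00  2.40938780e+00  1.53122126e+01 -4.27853124e-02
 -1.03054982e+02  7.59434918e+00]
```

View pics/w1.png

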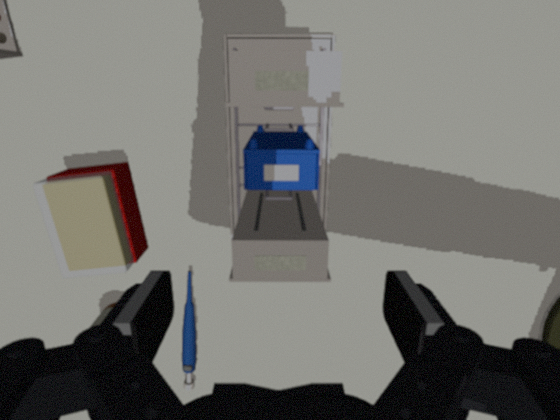

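```bash
python3 - <<'E'
from h import *
im=cv2.imread("pics/w1.png");T=np.load("pics/w1.png.npy")
g=im[:,:,0].astype(int)
print("col280",g[120:200,255].tolist()); print("row160",g[160,235:255].tolist(),g[160,308:328].tolist())
m=((blue(im)>0)&(g>115)).astype(np.uint8); m=cv2.morphologyEx(m,cv2.MORPH_OPEN,np.ones((3,3)))
m[:110]=0;m[200:]=0
c=max(cv2.findContours(m,0,2)[0],key=cv2.contourArea); c=cv2.convexHull(c)
print(cv2.boundingRect(c), cv2.approxPolyDP(c,3,True)[:,0].tolist())
P=cast("wrist",c[:,0],.162,T)[:,:2]*1000; print(cv2.minAreaRect(P.astype(np.float32)))
E
```

```text
col280 [117, 117, 115, 106, 96, 98, 106, 111, 112, 111, 103, 81, 61, 52, 54, 52, 47, 51, 65, 72, 86, 88, 87, 88, 92, 93, 89, 85, 81, 85, 87, 97, 97, 98, 95, 97, 96, 101, 101, 98, 97, 98, 102, 94, 98, 99, 93, 100, 100, 99, 100, 94, 99, 101, 99, 91, 96, 97, 97, 96, 95, 97, 98, 99, 98, 95, 94, 98, 93, 86, 75, 68, 70, 61, 68, 69, 63, 65, 65, 64]
row160 [107, 96, 91, 90, 104, 113, 116, 111, 99, 89, 82, 82, 92, 97, 97, 100, 95, 99, 99, 97] [146, 147, 146, 148, 147, 148, 147, 142, 122, 121, 128, 132, 126, 119, 111, 117, 112, 101, 104, 132]
(272, 140, 47, 50) [[311, 140], [318, 150], [317, 188], [273, 189], [276, 151]]
((509.2660827636719, -278.1611328125), (40.079559326171875, 42.98843765258789), 0.3314758837223053)
```

```bash
python3 - <<'E'
from h import *
im=cv2.imread("pics/w1.png");T=np.load("pics/w1.png.npy")
m=blue(im)
for r in (155,165,180,186): x=np.where(m[r,230:335])[0]+230; print(r,x.min(),x.max())
for r in (155,170,186):
    x=np.where(m[r,230:335])[0]+230; P=cast("wrist",[[x.min()-.5,r],[x.max()+.5,r]],.162,T); print(P[:,:2],P[:,0].mean(),P[0,0]-P[1,0])
print(cast("wrist",[[255,149.5],[255,189.5],[310,149.5],[310,189.5]],.162,T)[:,:2])
delta([.52,-.2745,.28],rpy(180,0,-90))
E
```

```text
155 244 318
165 244 318
180 245 317
186 245 317
[[ 0.55368669 -0.28658906]
 [ 0.48931624 -0.28698061]] 0.521501464218314 0.064370457957373
[[ 0.55310012 -0.27348922]
 [ 0.48879586 -0.27387074]] 0.5209479919689188 0.06430425499742026
[[ 0.55339934 -0.25914751]
 [ 0.48910546 -0.2595177 ]] 0.5212524017058472 0.06429388328437535
[[ 0.54376374 -0.29136947]
 [ 0.54419489 -0.25601009]
 [ 0.49677305 -0.29165912]
 [ 0.49561235 -0.25628833]]
t [0.0088 0.0032 0.0504] w [0.1  0.02 0.27]
```

```bash
python3 -m creep '[{"tx":0.0085,"ty":0.002,"tz":0.03,"wx":0.1,"wy":0,"wz":0,"hand":1},{"tx":0.0085,"ty":0.002,"tz":0.06,"wx":0.1,"wy":0,"wz":0,"hand":1},{"tx":0.0085,"ty":0.002,"tz":0.09,"wx":0.1,"wy":0,"wz":0,"hand":1},{"tx":0.0085,"ty":0.002,"tz":0.12,"wx":0.1,"wy":0,"wz":0,"hand":1},{"tx":0.0085,"ty":0.002,"tz":0.12,"wx":0.1,"wy":0,"wz":0,"hand":1}]' ;python3 -c "
from h import *
delta([.5212,-.274,.112],rpy(180,0,-89.6))
shot('wrist','w2.png')"
```

```text
time: 1.95
tcp_pos: [0.5181, -0.2751, 0.2066]
ee_rot: [179.7, 0.2, -89.9]
ft_force: [-0.4, 0.3, -0.7]
opening: 0.0854
finger_force: 0.0
t [-0.0009 -0.0036  0.0946] w [ 0.31  0.17 -0.33]
```

View pics/w2.png

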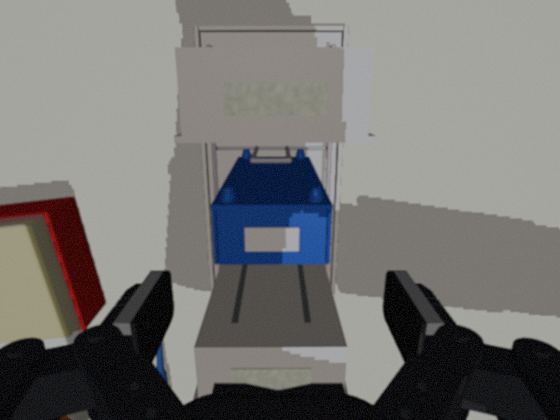

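```bash
python3 -m creep '[{"tx":-0.001,"ty":-0.0035,"tz":0.0,"wx":0.3,"wy":0.2,"wz":-0.3,"hand":1},{"tx":-0.001,"ty":-0.0035,"tz":0.035,"wx":0.3,"wy":0.2,"wz":-0.3,"hand":1},{"tx":-0.001,"ty":-0.0035,"tz":0.065,"wx":0.3,"wy":0.2,"wz":-0.3,"hand":1},{"tx":-0.001,"ty":-0.0035,"tz":0.094,"wx":0.3,"wy":0.2,"wz":-0.3,"hand":1},{"tx":-0.001,"ty":-0.0035,"tz":0.094,"wx":0.3,"wy":0.2,"wz":-0.3,"hand":1}]' ;python3 -c "
from h import *
delta([.5212,-.274,.112],rpy(180,0,-89.6))"; python3 -m creep '[{"tx":0,"ty":0,"tz":0,"wx":0,"wy":0,"wz":0,"hand":0.3},{"tx":0,"ty":0,"tz":0,"wx":0,"wy":0,"wz":0,"hand":0},{"tx":0,"ty":0,"tz":0,"wx":0,"wy":0,"wz":0,"hand":-0.5},{"tx":0,"ty":0,"tz":0,"wx":0,"wy":0,"wz":0,"hand":-1},{"tx":0,"ty":0,"tz":0,"wx":0,"wy":0,"wz":0,"hand":-1}]'
```

```text
time: 2.5
tcp_pos: [0.5233, -0.2735, 0.1149]
ee_rot: [-179.8, -0.1, -89.5]
ft_force: [-0.2, -0.2, -0.4]
opening: 0.0854
finger_force: 0.0
t [0.0005 0.0021 0.0029] w [-0.17 -0.1   0.06]
time: 3.0
tcp_pos: [0.5256, -0.2748, 0.1209]
ee_rot: [-179.3, -0.3, -89.5]
ft_force: [-0.8, 1.2, 6.7]
opening: 0.0659
finger_force: 66.9
```

```bash
python3 -m creep '[{"tx":0,"ty":0,"tz":-0.02,"wx":0,"wy":0,"wz":0,"hand":-1},{"tx":0,"ty":0,"tz":-0.05,"wx":0,"wy":0,"wz":0,"hand":-1},{"tx":0,"ty":0,"tz":-0.09,"wx":0,"wy":0,"wz":0,"hand":-1},{"tx":0,"ty":0,"tz":-0.13,"wx":0,"wy":0,"wz":0,"hand":-1},{"tx":0,"ty":0,"tz":-0.17,"wx":0,"wy":0,"wz":0,"hand":-1}]' ; python3 -m creep '[{"tx":0,"ty":0,"tz":-0.02,"wx":0,"wy":0,"wz":0,"hand":-1},{"tx":0,"ty":0,"tz":-0.02,"wx":0,"wy":0,"wz":0,"hand":-1}]'; python3 -c "
from h import *
T=tool(); print(T[:3,3], state()['joint_pos'])
shot('top','t1.png'); shot('wrist','w3.png')
delta([.47,0,.3],rpy(180,0,-180),T)"
```

```text
time: 3.5
tcp_pos: [0.5231, -0.2732, 0.2899]
ee_rot: [-179.5, -0.2, -89.5]
ft_force: [0.7, -0.4, -1.6]
opening: 0.0653
finger_force: 67.1
time: 3.7
tcp_pos: [0.5239, -0.2738, 0.3125]
ee_rot: [-179.2, -0.3, -89.5]
ft_force: [-0.7, -0.8, -0.5]
opening: 0.0656
finger_force: 67.3
[ 0.52392774 -0.27381331  0.31253943] [  -8.05358086    1.5159242    12.48829109    0.20342582 -100.08753175
    8.55418653]
t [-0.2743  0.0519  0.0102] w [-0.92  0.41 90.46]
```

View pics/w3.png

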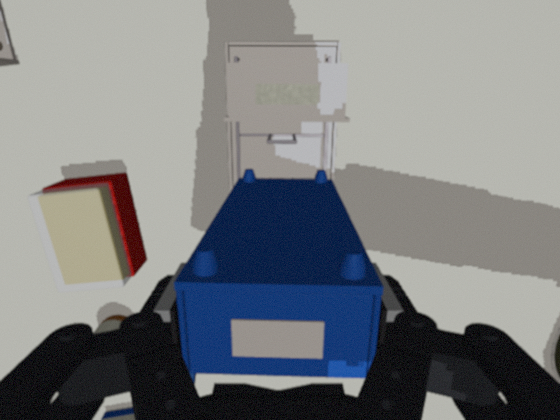

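```bash
python3 -m creep '[{"tx":0,"ty":0,"tz":-0.03,"wx":0,"wy":0,"wz":0,"hand":-1},{"tx":-0.03,"ty":0.005,"tz":-0.03,"wx":0,"wy":0,"wz":8,"hand":-1},{"tx":-0.06,"ty":0.01,"tz":-0.03,"wx":0,"wy":0,"wz":16,"hand":-1},{"tx":-0.1,"ty":0.02,"tz":-0.03,"wx":0,"wy":0,"wz":24,"hand":-1},{"tx":-0.14,"ty":0.03,"tz":-0.03,"wx":0,"wy":0,"wz":32,"hand":-1}]' ; python3 -c "
from h import *
delta([.47,0,.3],rpy(180,0,-180))"
```

```text
time: 4.3
tcp_pos: [0.4912, -0.1329, 0.3345]
ee_rot: [-179.7, -0.0, -121.7]
ft_force: [0.8, 0.6, -1.5]
opening: 0.0655
finger_force: 67.5
t [-0.1019  0.0881  0.034 ] w [-0.27  0.12 58.27]
```

```bash
python3 -m creep '[{"tx":-0.02,"ty":0.02,"tz":0,"wx":0,"wy":0,"wz":8,"hand":-1},{"tx":-0.04,"ty":0.04,"tz":0,"wx":0,"wy":0,"wz":16,"hand":-1},{"tx":-0.06,"ty":0.055,"tz":0,"wx":0,"wy":0,"wz":24,"hand":-1},{"tx":-0.08,"ty":0.07,"tz":0.015,"wx":0,"wy":0,"wz":32,"hand":-1},{"tx":-0.102,"ty":0.088,"tz":0.034,"wx":0,"wy":0,"wz":40,"hand":-1}]' ;  python3 -m creep '[{"tx":0,"ty":0,"tz":0.02,"wx":0,"wy":0,"wz":6,"hand":-1},{"tx":0,"ty":0,"tz":0.05,"wx":0,"wy":0,"wz":12,"hand":-1},{"tx":0,"ty":0,"tz":0.09,"wx":0,"wy":0,"wz":18,"hand":-1},{"tx":0,"ty":0,"tz":0.13,"wx":0,"wy":0,"wz":18.2,"hand":-1},{"tx":0,"ty":0,"tz":0.16,"wx":0,"wy":0,"wz":18.2,"hand":-1}]' ;python3 -m creep '[{"tx":0,"ty":0,"tz":0,"wx":0,"wy":0,"wz":0,"hand":-1}]';python3 -c "
from h import *
delta([.47,0,.11],rpy(180,0,-180)); print(state()['joint_pos'])
shot('wrist','w4.png')"
```

```text
time: 4.8
tcp_pos: [0.4698, -0.0004, 0.3007]
ee_rot: [-179.7, 0.3, -161.7]
ft_force: [-0.7, 0.3, -2.2]
opening: 0.0657
finger_force: 67.5
time: 5.3
tcp_pos: [0.4694, -0.0021, 0.1375]
ee_rot: [-179.8, 0.1, -179.6]
ft_force: [-0.1, 0.1, -0.9]
opening: 0.0658
finger_force: 67.5
time: 5.4
tcp_pos: [0.4679, -0.0025, 0.1357]
ee_rot: [-179.7, -0.2, -179.6]
ft_force: [-0.6, -0.5, -1.7]
opening: 0.0652
finger_force: 67.4
t [-0.0022  0.0026  0.0257] w [-0.3  -0.2   0.43]
[  24.68158746  -17.90377066  -23.38011431    0.19163712  -84.83043338
 -114.27141659]
```

```bash
python3 -m creep '[{"tx":0,"ty":0,"tz":0.01,"wx":0,"wy":0,"wz":0,"hand":-1},{"tx":0,"ty":0,"tz":0.018,"wx":0,"wy":0,"wz":0,"hand":-1},{"tx":0,"ty":0,"tz":0.022,"wx":0,"wy":0,"wz":0,"hand":-1},{"tx":0,"ty":0,"tz":0.024,"wx":0,"wy":0,"wz":0,"hand":-1},{"tx":0,"ty":0,"tz":0.024,"wx":0,"wy":0,"wz":0,"hand":-1}]';python3 -m creep '[{"tx":0,"ty":0,"tz":0.003,"wx":0,"wy":0,"wz":0,"hand":-1},{"tx":0,"ty":0,"tz":0.003,"wx":0,"wy":0,"wz":0,"hand":-1}]'
```

```text
time: 5.95
tcp_pos: [0.4715, -0.0021, 0.1181]
ee_rot: [-179.8, 0.4, -179.6]
ft_force: [-0.6, 1.4, -1.0]
opening: 0.0658
finger_force: 67.6
time: 6.15
tcp_pos: [0.4714, -0.0021, 0.1148]
ee_rot: [-179.8, 0.4, -179.6]
ft_force: [-0.1, 0.0, -2.3]
opening: 0.0654
finger_force: 67.6
```

```bash
python3 -m creep '[{"tx":0,"ty":0,"tz":0.003,"wx":0,"wy":0,"wz":0,"hand":-1},{"tx":0,"ty":0,"tz":0.003,"wx":0,"wy":0,"wz":0,"hand":-1}]';python3 -m creep '[{"tx":0,"ty":0,"tz":0.002,"wx":0,"wy":0,"wz":0,"hand":-1},{"tx":0,"ty":0,"tz":0.002,"wx":0,"wy":0,"wz":0,"hand":-1}]'
```

```text
time: 6.35
tcp_pos: [0.4713, -0.0021, 0.1116]
ee_rot: [-179.8, 0.4, -179.6]
ft_force: [0.0, -0.0, -1.9]
opening: 0.0655
finger_force: 67.6
time: 6.55
tcp_pos: [0.4713, -0.0021, 0.1097]
ee_rot: [-179.8, 0.4, -179.6]
ft_force: [-1.1, 0.5, -2.1]
opening: 0.0659
finger_force: 67.6
```

```bash
python3 -m creep '[{"tx":0,"ty":0,"tz":0.002,"wx":0,"wy":0,"wz":0,"hand":-1},{"tx":0,"ty":0,"tz":0.002,"wx":0,"wy":0,"wz":0,"hand":-1}]';python3 -m creep '[{"tx":0,"ty":0,"tz":0.002,"wx":0,"wy":0,"wz":0,"hand":-1},{"tx":0,"ty":0,"tz":0.002,"wx":0,"wy":0,"wz":0,"hand":-1}]'
```

```text
time: 6.75
tcp_pos: [0.4721, -0.0021, 0.1092]
ee_rot: [-179.8, 0.5, -179.6]
ft_force: [-0.8, 0.4, 4.6]
opening: 0.0655
finger_force: 67.8
time: 6.95
tcp_pos: [0.4729, -0.0021, 0.1091]
ee_rot: [-179.8, 0.7, -179.5]
ft_force: [-1.9, 1.6, 12.0]
opening: 0.065
finger_force: 68.3
```

```bash
python3 -m creep '[{"tx":0,"ty":0,"tz":-0.0035,"wx":0,"wy":0,"wz":0,"hand":-1},{"tx":0,"ty":0,"tz":-0.0035,"wx":0,"wy":0,"wz":0,"hand":0.6},{"tx":0,"ty":0,"tz":-0.0035,"wx":0,"wy":0,"wz":0,"hand":1},{"tx":0,"ty":0,"tz":-0.0035,"wx":0,"wy":0,"wz":0,"hand":1},{"tx":0,"ty":0,"tz":-0.0035,"wx":0,"wy":0,"wz":0,"hand":1}]';python3 -m creep '[{"tx":0,"ty":0,"tz":-0.02,"wx":0,"wy":0,"wz":0,"hand":1},{"tx":0,"ty":0,"tz":-0.06,"wx":0,"wy":0,"wz":0,"hand":1},{"tx":0,"ty":0,"tz":-0.1,"wx":0,"wy":0,"wz":0,"hand":1},{"tx":0,"ty":0,"tz":-0.15,"wx":0,"wy":0,"wz":0,"hand":1},{"tx":0,"ty":0,"tz":-0.15,"wx":0,"wy":0,"wz":0,"hand":1}]'
python3 - <<'E'
from h import *
print(tool()[:3,3])
im,T=shot('wrist','w5.png')
m=blue(im); x=np.where(m.any(1))[0]
n,l,s,_=cv2.connectedComponentsWithStats(m); print([list(v) for v in s[1:] if v[4]>300])
delta([.47,0,.11],rpy(180,0,-180),T)
E
```

```text
time: 7.45
tcp_pos: [0.4714, -0.0022, 0.1092]
ee_rot: [-179.8, 0.4, -179.6]
ft_force: [-0.8, -0.6, -0.2]
opening: 0.0854
finger_force: 0.0
time: 7.95
tcp_pos: [0.4725, -0.002, 0.2672]
ee_rot: [-179.9, 1.1, -179.6]
ft_force: [-0.8, 0.3, 0.8]
opening: 0.0855
finger_force: 0.0
[ 0.47251308 -0.002017    0.26715473]
[[np.int32(242), np.int32(136), np.int32(88), np.int32(82), np.int32(5187)], [np.int32(489), np.int32(165), np.int32(71), np.int32(84), np.int32(2278)], [np.int32(204), np.int32(295), np.int32(133), np.int32(18), np.int32(1355)]]
t [0.0054 0.0024 0.1571] w [-0.12  1.05  0.4 ]
```

View pics/w5.png

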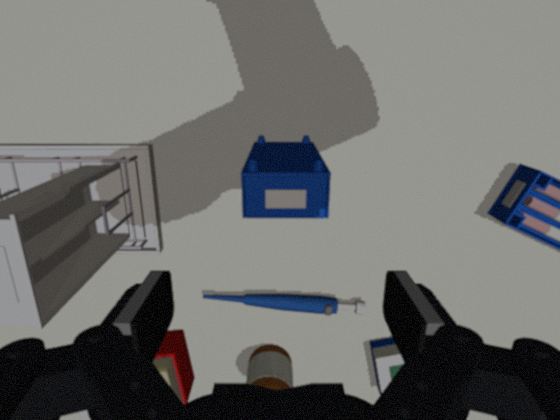

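```bash
cat >> h.py <<'E'
def tilt(yaw,a): return rpy(180,0,yaw)@R.from_euler("y",a,degrees=True).as_matrix()
E
python3 - <<'E'
from h import *
im=cv2.imread("pics/w5.png");T=np.load("pics/w5.png.npy")
m=blue(im)
for r in (176,190,210):
    x=np.where(m[r,220:350])[0]+220; P=cast("wrist",[[x.min()-.5,r],[x.max()+.5,r]],.150,T); print(np.round(P[:,:2],4),P[:,1].mean())
print(np.round(cast("wrist",[[250,171.5],[250,217.5],[320,171.5],[320,217.5]],.15,T)[:,:2],4))
G=np.array([.4715,-.002,.093]); Rt=tilt(-179.6,55)
delta(G+Rt@[0,0,-.083],Rt,T); delta(G+Rt@[0,0,.027],Rt,T)
E
```

```text
[[ 0.4578 -0.0273]
 [ 0.4572  0.0362]] 0.004436533747676465
[[ 0.4684 -0.0268]
 [ 0.4679  0.0367]] 0.004948717885795326
[[ 0.4841 -0.0272]
 [ 0.4835  0.0368]] 0.004788889381350468
[[ 0.4543 -0.0211]
 [ 0.4901 -0.0217]
 [ 0.4539  0.0298]
 [ 0.4896  0.0314]]
t [-0.0646  0.0003  0.1278] w [-0.11 56.05 -0.06]
t [0.0266 0.0004 0.1892] w [-0.11 56.05 -0.06]
```

```bash
python3 -m creep '[{"tx":-0.02,"ty":0.003,"tz":0,"wx":0,"wy":8,"wz":0,"hand":1},{"tx":-0.035,"ty":0.003,"tz":0.02,"wx":0,"wy":16,"wz":0,"hand":1},{"tx":-0.05,"ty":0.003,"tz":0.04,"wx":0,"wy":24,"wz":0,"hand":1},{"tx":-0.065,"ty":0.003,"tz":0.06,"wx":0,"wy":32,"wz":0,"hand":1},{"tx":-0.068,"ty":0.003,"tz":0.08,"wx":0,"wy":40,"wz":0,"hand":1}]'
python3 - <<'E'
from h import *
print(state()['joint_pos'])
G=np.array([.472,.0015,.093]); Rt=tilt(-179.6,55)
delta(G+Rt@[0,0,-.083],Rt); delta(G+Rt@[0,0,.027],Rt)
E
```

```text
time: 8.5
tcp_pos: [0.5397, 0.0014, 0.1777]
ee_rot: [-179.7, -40.0, -179.8]
ft_force: [1.0, 0.5, -0.8]
opening: 0.0852
finger_force: 0.0
[  14.92781867   28.16266488   25.60292163  -11.31473416 -126.01973279
 -108.0575172 ]
t [-0.024   0.0007  0.0282] w [-0.13 15.   -0.14]
t [0.0044 0.0009 0.1344] w [-0.13 15.   -0.14]
```

```bash
python3 -m creep '[{"tx":-0.012,"ty":0.0007,"tz":0.014,"wx":0,"wy":8,"wz":0,"hand":1},{"tx":-0.024,"ty":0.0007,"tz":0.028,"wx":0,"wy":15,"wz":0,"hand":1},{"tx":-0.024,"ty":0.0007,"tz":0.028,"wx":0,"wy":15,"wz":0,"hand":1}]'
python3 - <<'E'
from h import *
print(state()['joint_pos'])
im,T=shot('wrist','w6.png')
G=np.array([.472,.0015,.093]); Rt=tilt(-179.6,55)
delta(G+Rt@[0,0,.027],Rt)
# tray centre y from top-rim/bench
m=blue(im)
for r in range(40,300,40):
    x=np.where(m[r])[0]; print(r,x.min() if len(x) else None,x.max() if len(x) else None,len(x))
print(proj("wrist",[[.49,.033,.15],[.49,-.033,.15],[.49,.033,0],[.49,-.033,0]],T))
E
```

```text
time: 8.8
tcp_pos: [0.5371, 0.0025, 0.1297]
ee_rot: [-179.5, -56.2, 179.9]
ft_force: [-0.6, 1.0, -5.2]
opening: 0.0857
finger_force: 0.0
[  13.59943106   41.47225313   33.36552728  -15.78431885 -136.25257512
 -109.2521594 ]
t [0.0028 0.     0.1053] w [-0.15 -0.47 -0.26]
40 None None 0
80 None None 0
120 219 340 122
160 213 346 134
200 220 339 120
240 228 331 104
280 237 323 87
[[338.84959462 164.242069  ]
 [200.33832397 164.21144742]
 [315.26693011 298.15185299]
 [232.72818365 297.869082  ]]
```

View pics/w6.png

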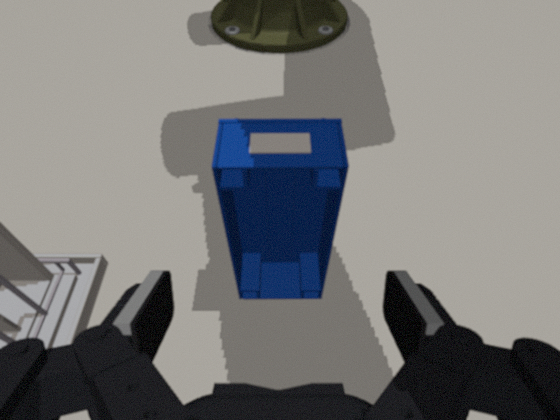

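```bash
python3 -m creep '[{"tx":0.003,"ty":0,"tz":0.03,"wx":0,"wy":-0.5,"wz":0,"hand":1},{"tx":0.003,"ty":0,"tz":0.06,"wx":0,"wy":-0.5,"wz":0,"hand":1},{"tx":0.003,"ty":0,"tz":0.09,"wx":0,"wy":-0.5,"wz":0,"hand":1},{"tx":0.003,"ty":0,"tz":0.105,"wx":0,"wy":-0.5,"wz":0,"hand":1},{"tx":0.003,"ty":0,"tz":0.105,"wx":0,"wy":-0.5,"wz":0,"hand":1}]'
python3 - <<'E'
from h import *
print(state()['joint_pos'])
G=np.array([.472,.0015,.093]); Rt=tilt(-179.6,55)
delta(G+Rt@[0,0,.027],Rt)
im,T=shot('wrist','w7.png')
m=blue(im)
for r in (100,150,200,250): x=np.where(m[r])[0]; print(r,x.min() if len(x) else None,x.max() if len(x) else None,len(x))
E
```

```text
time: 9.35
tcp_pos: [0.4515, 0.0013, 0.0871]
ee_rot: [-179.7, -53.8, -179.7]
ft_force: [0.2, 1.1, 0.4]
opening: 0.0859
finger_force: 0.0
[  15.41094653   29.08921091   11.75505973  -14.51394503 -124.63207643
 -107.44964408]
t [-0.0067  0.0001  0.007 ] w [-0.16  1.23 -0.08]
100 None None 0
150 None None 0
200 171 395 225
250 160 406 129
```

```bash
python3 -m creep '[{"tx":0,"ty":0,"tz":0,"wx":0,"wy":0,"wz":0,"hand":0.4},{"tx":0,"ty":0,"tz":0,"wx":0,"wy":0,"wz":0,"hand":0.2},{"tx":0,"ty":0,"tz":0,"wx":0,"wy":0,"wz":0,"hand":-0.5},{"tx":0,"ty":0,"tz":0,"wx":0,"wy":0,"wz":0,"hand":-1},{"tx":0,"ty":0,"tz":0,"wx":0,"wy":0,"wz":0,"hand":-1}]'
python3 - <<'E'
from h import *
Rt=tool()[:3,:3]; print(Rt.T@[0,0,1], state()['joint_pos'])
E
```

```text
time: 9.9
tcp_pos: [0.4536, 0.0013, 0.0868]
ee_rot: [-179.6, -53.9, -179.8]
ft_force: [2.4, 1.9, 8.5]
opening: 0.065
finger_force: 65.3
[ 0.80824789 -0.00364471 -0.5888311 ] [  15.37050408   29.51469955   12.2169191   -14.49982722 -124.83805406
 -107.46172725]
```

```bash
python3 - <<'E'
from h import *
T=tool(); W=np.eye(4); W[:3,:3]=np.c_[[0,0,1],[0,1,0],[1,0,0]]
W[:3,:3]=np.c_[[0,0,1],np.cross([1,0,0],[0,0,1]),[1,0,0]]; W[:3,3]=[.454,T[1,3],.075]
H=np.linalg.inv(T)@W; np.save("hand.npy",H); print(np.round(H,3))
E
python3 -m creep '[{"tx":0.016,"ty":0,"tz":-0.012,"wx":0,"wy":0,"wz":0,"hand":-1},{"tx":0.04,"ty":0,"tz":-0.03,"wx":0,"wy":0,"wz":0,"hand":-1},{"tx":0.073,"ty":0,"tz":-0.053,"wx":0,"wy":0,"wz":0,"hand":-1},{"tx":0.105,"ty":0,"tz":-0.076,"wx":0,"wy":-8,"wz":0,"hand":-1},{"tx":0.137,"ty":0,"tz":-0.1,"wx":0,"wy":-16,"wz":0,"hand":-1}]'
python3 - <<'E'
from h import *
delta([.50,.14,.28],tilt(-150,0)); print(state()['joint_pos'])
E
```

```text
[[ 0.808  0.002 -0.589 -0.01 ]
 [-0.004 -1.    -0.009  0.   ]
 [-0.589  0.009 -0.808  0.007]
 [ 0.     0.     0.     1.   ]]
time: 10.4
tcp_pos: [0.454, 0.0019, 0.2543]
ee_rot: [-179.7, -37.9, -179.8]
ft_force: [0.9, 0.7, 1.3]
opening: 0.0654
finger_force: 65.9
t [-0.0209  0.1376 -0.0495] w [  9.58 -37.12 -28.6 ]
[  17.06961588   12.44259516   15.27473963  -12.8763646  -128.89339859
 -111.61015194]
```

```bash
python3 -m creep '[{"tx":-0.0035,"ty":0.023,"tz":-0.008,"wx":1.6,"wy":-6.2,"wz":-4.8,"hand":-1},{"tx":-0.007,"ty":0.046,"tz":-0.0165,"wx":3.2,"wy":-12.4,"wz":-9.5,"hand":-1},{"tx":-0.0105,"ty":0.069,"tz":-0.025,"wx":4.8,"wy":-18.6,"wz":-14.3,"hand":-1},{"tx":-0.014,"ty":0.092,"tz":-0.033,"wx":6.4,"wy":-24.8,"wz":-19,"hand":-1},{"tx":-0.0175,"ty":0.115,"tz":-0.041,"wx":8,"wy":-31,"wz":-23.8,"hand":-1}]'
python3 - <<'E'
from h import *
print(state()['joint_pos'])
shot('wrist','w8.png')
delta([.42,.22,.27],tilt(-126,-15)); 
H=np.load("hand.npy")
c,s=np.cos(np.radians(66.52)),np.sin(np.radians(66.52))
for z in (.044+.06,.044):
    # tray own x (toward gripper end) points back along -(c,s); own z up
    W=np.eye(4); W[:3,0]=[-c,-s,0]; W[:3,2]=[0,0,1]; W[:3,1]=np.cross(W[:3,2],W[:3,0]); W[:3,3]=[.5354,.3234,z]
    G=W@np.linalg.inv(H); print(G[:3,3],R.from_matrix(G[:3,:3]).as_euler("xyz",degrees=True)); delta(G[:3,3],G[:3,:3])
E
```

```text
time: 10.9
tcp_pos: [0.4919, 0.1187, 0.2766]
ee_rot: [178.6, -6.0, -154.5]
ft_force: [-0.2, 0.1, -2.1]
opening: 0.0657
finger_force: 65.9
[  34.67744017   -5.84049391    2.27353008   -2.38965984 -103.77893643
  -99.66056592]
t [0.0207 0.1204 0.0138] w [ -1.02 -19.63 -28.39]
[0.53070968 0.3126027  0.1036279 ] [-179.3949789    36.07464271 -113.33256613]
t [-0.1343  0.1517  0.167 ] w [ -9.19 -39.37 -40.41]
[0.53070968 0.3126027  0.0436279 ] [-179.3949789    36.07464271 -113.33256613]
t [-0.14    0.1502  0.2268] w [ -9.19 -39.37 -40.41]
```

View pics/w8.png

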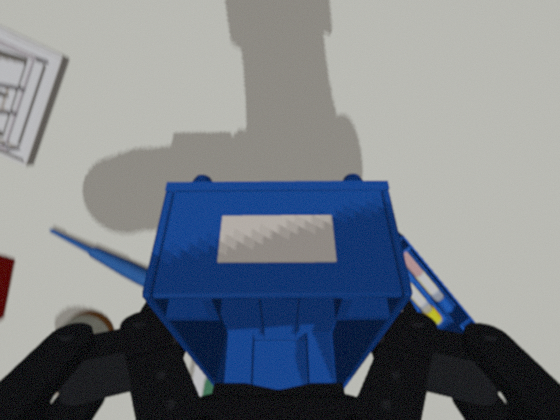

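```bash
python3 -m creep '[{"tx":-0.035,"ty":0.03,"tz":0,"wx":0,"wy":0,"wz":0,"hand":-1},{"tx":-0.07,"ty":0.06,"tz":0,"wx":0,"wy":0,"wz":0,"hand":-1},{"tx":-0.105,"ty":0.09,"tz":0,"wx":0,"wy":0,"wz":0,"hand":-1},{"tx":-0.14,"ty":0.12,"tz":0,"wx":0,"wy":0,"wz":0,"hand":-1},{"tx":-0.175,"ty":0.15,"tz":0,"wx":0,"wy":0,"wz":0,"hand":-1}]';python3 -m creep '[{"tx":-0.024,"ty":0.016,"tz":0,"wx":0,"wy":0,"wz":0,"hand":-1},{"tx":-0.024,"ty":0.016,"tz":0,"wx":0,"wy":0,"wz":0,"hand":-1},{"tx":-0.024,"ty":0.016,"tz":0,"wx":0,"wy":0,"wz":0,"hand":-1}]'
python3 - <<'E'
from h import *
print(state()['joint_pos'])
im,T=shot('wrist','w9.png')
m=blue(im); m=cv2.morphologyEx(m,cv2.MORPH_CLOSE,np.ones((3,3)))
n,l,s,ce=cv2.connectedComponentsWithStats(m); print([list(map(int,v)) for v in s[1:] if v[4]>200])
p=camera_params("wrist"); H=np.load("hand.npy")
C=np.linalg.inv(p["T_tool_cam"])@H
Q=np.array([[75,33,0],[75,-33,0],[75,33,36],[75,-33,36]])/1000.
print("hand pred",cv2.projectPoints(Q,cv2.Rodrigues(C[:3,:3])[0],C[:3,3],K(p),p["distortion"])[0].reshape(-1,2).round(1).tolist())
E
```

```text
time: 11.45
tcp_pos: [0.5854, 0.3291, 0.2596]
ee_rot: [178.6, -6.3, -154.7]
ft_force: [0.1, -0.1, -0.2]
opening: 0.065
finger_force: 66.6
time: 11.75
tcp_pos: [0.5996, 0.3525, 0.2558]
ee_rot: [178.6, -6.5, -154.7]
ft_force: [-0.5, -0.7, -1.8]
opening: 0.0653
finger_force: 66.6
[  45.03380478   23.83540031   33.52054894   -3.59700231 -105.30331155
 -110.55889433]
[[143, 42, 268, 354, 46237], [37, 204, 96, 86, 385]]
hand pred [[161.3, 178.1], [383.8, 179.1], [131.4, 292.7], [408.6, 294.7]]
```

View pics/w9.png

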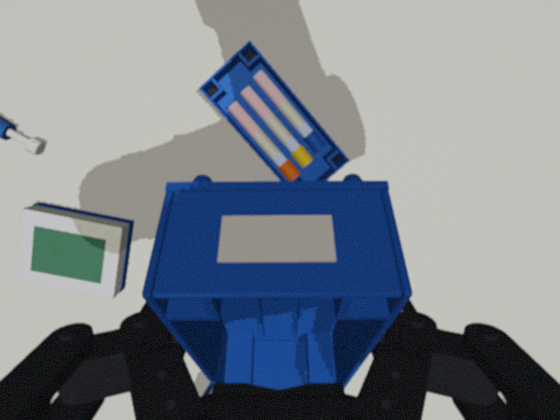

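```bash
cat > meas.py <<'E'
from h import *
im=cv2.imread("pics/w9.png");T=np.load("pics/w9.png.npy")
m=blue(im)>0
# --- held tray, end plate
rows=np.arange(195,285); L=[];Rr=[]
for r in rows:
    x=np.where(m[r,130:420])[0]+130; L.append(x.min()-.5); Rr.append(x.max()+.5)
g=cv2.GaussianBlur(im[:,:,0],(3,3),0).astype(float)
def hline(cols,a,b):
    y=[]
    for c in cols:
        d=np.abs(np.diff(g[a:b,c])); y.append(a+.5+d.argmax())
    return np.array(y)
ct=np.r_[225:240,370:386,170:188]; yt=np.array([np.where(m[176:200,c])[0].min()+175.5 for c in ct if c not in ()])
cb=np.arange(165,395); yb=hline(cb,286,304)
def rob(x,y):
    for _ in range(4):
        p=np.polyfit(x,y,1); e=np.abs(y-np.polyval(p,x)); k=e<=max(1,2*np.median(e)); x,y=x[k],y[k]
    return p,e.mean(),len(x)
pl,pr,pt,pb=rob(rows,np.array(L)),rob(rows,np.array(Rr)),rob(ct,yt),rob(cb,yb); print([(np.round(q[0],3).tolist(),round(q[1],2),q[2]) for q in(pl,pr,pt,pb)])
def X(v,h): # x=v0*y+v1 ; y=h0*x+h1
    y=(h[0]*v[1]+h[1])/(1-h[0]*v[0]); return [v[0]*y+v[1],y]
# own +y is image left
px=np.array([X(pl[0],pt[0]),X(pr[0],pt[0]),X(pl[0],pb[0]),X(pr[0],pb[0])]); print(px.round(1).tolist())
Q=np.array([[75,33,0],[75,-33,0],[75,33,36],[75,-33,36]])/1000.
p=camera_params("wrist"); H=np.load("hand.npy"); Ci=np.linalg.inv(p["T_tool_cam"])
from scipy.optimize import least_squares
def mk(v):
    D=H.copy(); D[:3,:3]=H[:3,:3]@R.from_rotvec([v[5],v[3],v[4]],degrees=True).as_matrix(); D[:3,3]+=np.array(v[:3])/1000; return D
def res(v):
    C=Ci@mk(v); return np.r_[(cv2.projectPoints(Q,cv2.Rodrigues(C[:3,:3])[0],C[:3,3],K(p),p["distortion"])[0].reshape(-1,2)-px).ravel(), np.array(v[4:])*2,v[3]*.3]
s=least_squares(res,np.zeros(6)); print("dH mm,deg(pitch,yaw,roll)",s.x.round(2),"res",s.fun.round(2))
np.save("hand2.npy",mk(s.x))
# --- lower tray rim
w=m.copy().astype(np.uint8); w[178:]=0; w=cv2.morphologyEx(w,cv2.MORPH_CLOSE,np.ones((5,5)))
c=max(cv2.findContours(w,0,1)[0],key=cv2.contourArea)[:,0].astype(float); c=c[c[:,1]<172]
P=cast("wrist",c,.044,T)[:,:2]*1000
cen=np.array([535.4,323.4]); 
def lres(v):
    a=np.radians(v[2]); u=np.array([np.cos(a),np.sin(a)]); n=np.array([-u[1],u[0]]); d=P-v[:2]; 
    x=np.abs(d@u)-75; y=np.abs(d@n)-33; return np.where(np.maximum(x,y)>-8,np.maximum(x,y),0)
s=least_squares(lres,[*cen,66.5],loss="soft_l1"); print("lower",s.x.round(2),np.abs(lres(s.x)).mean().round(2),len(P))
np.save("lower.npy",s.x)
E
python3 meas.py
```

```text
[([-0.232, 210.658], np.float64(0.26), 71), ([0.233, 342.77], np.float64(0.25), 90), ([-0.004, 183.015], np.float64(0.28), 49), ([-0.004, 297.777], np.float64(0.58), 214)]
[[168.3, 182.4], [385.1, 181.5], [141.6, 297.2], [411.8, 296.0]]
dH mm,deg(pitch,yaw,roll) [-0.9   1.5   2.5  -0.79  0.15  0.49] res [-0.63  0.31  0.93  0.34  0.17 -0.56 -0.41  0.03  0.31  0.98 -0.24]
lower [535.39 323.42  66.49] 1.81 418
```

```bash
cat >> meas.py <<'E'
v=s.x; a=np.radians(v[2]); u=np.array([np.cos(a),np.sin(a)]); n=np.array([-u[1],u[0]]); d=P-v[:2]; x=d@u;y=d@n
print(x.min(),x.max(),y.min(),y.max())
for nm,k,q,t in (("x+",(abs(x-75)<6)&(abs(y)<25),x,y),("x-",(abs(x+75)<6)&(abs(y)<25),x,y),("y+",(abs(y-33)<6)&(abs(x)<65),y,x),("y-",(abs(y+33)<6)&(abs(x)<65),y,x)):
    if k.sum()>5: f=rob(t[k],q[k]); print(nm,k.sum(),f[0].round(4),round(f[1],2),t[k].min().round(),t[k].max().round())
E
python3 meas.py | tail -6
```

```text
lower [535.39 323.42  66.49] 1.81 418
-70.67741129595132 76.46103625465909 -31.144133336305757 33.244740823640434
x+ 8 [2.05000e-02 7.56919e+01] 0.17 15.0 24.0
x- 39 [-2.40000e-03 -7.02932e+01] 0.17 -24.0 24.0
y+ 106 [-3.40000e-03  3.26463e+01] 0.18 -65.0 65.0
y- 79 [ 5.20000e-03 -3.04594e+01] 0.2 -64.0 36.0
```

```bash
cat >> h.py <<'E'
def goal(z,cen=(.5355,.3263),ang=66.5):
    c,s=np.cos(np.radians(ang)),np.sin(np.radians(ang)); H=np.load("hand2.npy")
    W=np.eye(4); W[:3,0]=[-c,-s,0]; W[:3,2]=[0,0,1]; W[:3,1]=np.cross(W[:3,2],W[:3,0]); W[:3,3]=[*cen,z]
    G=W@np.linalg.inv(H); delta(G[:3,3],G[:3,:3]); return G
E
python3 - <<'E'
from h import *
G=goal(.20); print(G[:3,3],R.from_matrix(G[:3,:3]).as_euler("xyz",degrees=True))
E
```

```text
t [ 0.0717 -0.0076  0.0645] w [ -9.72 -40.85 -40.78]
[0.53125065 0.31288623 0.20092124] [ 179.99254223   36.86133005 -113.87143081]
```

```bash
python3 -m creep '[{"tx":0.01,"ty":-0.001,"tz":0.005,"wx":-1.4,"wy":-5.8,"wz":-5.8,"hand":-1},{"tx":0.02,"ty":-0.002,"tz":0.01,"wx":-2.8,"wy":-11.6,"wz":-11.6,"hand":-1},{"tx":0.03,"ty":-0.003,"tz":0.02,"wx":-4.2,"wy":-17.4,"wz":-17.4,"hand":-1},{"tx":0.04,"ty":-0.004,"tz":0.03,"wx":-5.6,"wy":-23.2,"wz":-23.2,"hand":-1},{"tx":0.05,"ty":-0.005,"tz":0.04,"wx":-7,"wy":-29.2,"wz":-29.1,"hand":-1}]'; python3 -c "
from h import *
goal(.20); print(state()['joint_pos'])"
```

```text
time: 12.3
tcp_pos: [0.5515, 0.324, 0.2251]
ee_rot: [176.1, 25.2, -126.7]
ft_force: [-0.4, -0.1, -1.6]
opening: 0.0652
finger_force: 66.7
t [0.0293 0.0086 0.0136] w [ -2.82 -11.18 -11.4 ]
[ 43.70866288 -10.25809864  -8.20702581  -8.50394246 -67.91923451
 -78.04859084]
```

```bash
python3 -m creep '[{"tx":0.015,"ty":0.004,"tz":0.007,"wx":-1.4,"wy":-5.6,"wz":-5.7,"hand":-1},{"tx":0.029,"ty":0.0086,"tz":0.0136,"wx":-2.8,"wy":-11.2,"wz":-11.4,"hand":-1},{"tx":0.029,"ty":0.0086,"tz":0.0136,"wx":-2.8,"wy":-11.2,"wz":-11.4,"hand":-1}]'; python3 -c "
from h import *
print(state()['joint_pos']); goal(.20); goal(.11)"
```

```text
time: 12.6
tcp_pos: [0.5298, 0.3113, 0.198]
ee_rot: [179.7, 36.6, -114.3]
ft_force: [-0.9, -0.6, -1.7]
opening: 0.0654
finger_force: 66.7
[ 38.96276254 -18.67919114 -17.98877453 -18.71063359 -58.66729527
 -57.92912007]
t [-0.0034 -0.0006 -0.0012] w [ 0.1  -0.25 -0.32]
t [ 0.0503 -0.0011  0.0711] w [ 0.1  -0.25 -0.32]
```

```bash
python3 -m creep '[{"tx":0.012,"ty":-0.001,"tz":0.02,"wx":0,"wy":-0.2,"wz":-0.3,"hand":-1},{"tx":0.027,"ty":-0.001,"tz":0.04,"wx":0,"wy":-0.2,"wz":-0.3,"hand":-1},{"tx":0.045,"ty":-0.001,"tz":0.064,"wx":0,"wy":-0.2,"wz":-0.3,"hand":-1},{"tx":0.062,"ty":-0.001,"tz":0.087,"wx":0,"wy":-0.2,"wz":-0.3,"hand":-1},{"tx":0.062,"ty":-0.001,"tz":0.087,"wx":0,"wy":-0.2,"wz":-0.3,"hand":-1}]';python3 -m creep '[{"tx":0,"ty":0,"tz":0,"wx":0,"wy":0,"wz":0,"hand":-1},{"tx":0,"ty":0,"tz":0,"wx":0,"wy":0,"wz":0,"hand":-1}]'; python3 - <<'E'
from h import *
print(state()['joint_pos']); goal(.09)
im,T=shot('wrist','w10.png'); t=shot('top','t10.png')
H=np.load("hand2.npy"); W=T@H; print("tray",W[:3,3].round(4),R.from_matrix(W[:3,:3]).as_euler("xyz",degrees=True).round(2))
q=np.array([[x,y,z,1] for x,y,z in [(.075,.033,0),(.075,-.033,0),(.075,.033,.036),(.075,-.033,.036),(.0665,.0245,-.008),(.0665,-.0245,-.008)]])
print("upper px",proj("wrist",(q@W.T)[:,:3],T).round().tolist())
c,s=np.cos(np.radians(66.5)),np.sin(np.radians(66.5))
pts=[[.5355+a*c-b*s,.3263+a*s+b*c,z] for a,b,z in [(-.075,.033,.044),(-.075,-.033,.044),(-.075,.033,.0),(-.075,-.033,.0)]]
print("lower px",proj("wrist",pts,T).round().tolist())
m=blue(im)
for r in range(0,420,20):
    x=np.where(m[r])[0]
    if len(x): print(r,[ (int(k[0]),int(k[-1])) for k in np.split(x,np.where(np.diff(x)>3)[0]+1) if len(k)>4])
E
```

```text
time: 13.1
tcp_pos: [0.5314, 0.3145, 0.0883]
ee_rot: [179.6, 36.3, -114.1]
ft_force: [-0.3, 0.0, -2.4]
opening: 0.0654
finger_force: 66.7
time: 13.3
tcp_pos: [0.5345, 0.3163, 0.0958]
ee_rot: [-179.9, 36.8, -113.8]
ft_force: [-0.3, -0.9, -1.9]
opening: 0.0654
finger_force: 66.7
[ 38.67019677 -14.47733806 -24.54929475 -21.65192552 -48.37282372
 -52.57168021]
t [0.0065 0.0016 0.0012] w [-0.06 -0.01  0.08]
tray [0.5387 0.3297 0.0948] [ 9.0000e-02 -1.0000e-02 -1.1347e+02]
upper px [[170.0, 183.0], [391.0, 182.0], [144.0, 299.0], [417.0, 298.0], [206.0, 181.0], [354.0, 180.0]]
lower px [[373.0, 69.0], [195.0, 69.0], [358.0, 10.0], [209.0, 11.0]]
40 [(206, 245), (323, 362)]
60 [(202, 367)]
80 [(201, 313), (322, 368)]
100 [(205, 244), (256, 270), (297, 311), (324, 363)]
120 [(209, 231), (258, 270), (296, 309), (335, 359)]
140 [(213, 234), (259, 271), (296, 307), (332, 354)]
160 [(217, 236), (261, 271), (295, 305), (330, 349)]
180 [(195, 210), (221, 239), (262, 271), (294, 304), (327, 361)]
200 [(165, 389)]
220 [(160, 220), (334, 394)]
240 [(156, 218), (336, 399)]
260 [(151, 216), (338, 403)]
280 [(0, 50), (146, 408)]
300 [(51, 89), (147, 408)]
320 [(96, 123), (160, 395)]
340 [(177, 380)]
360 [(194, 363)]
380 [(192, 348)]
400 [(425, 452)]
```

```bash
cat > rel.py <<'E'
import sys
from h import *
from scipy.optimize import least_squares
def rob(x,y):
    for _ in range(4):
        p=np.polyfit(x,y,1); e=np.abs(y-np.polyval(p,x)); k=e<=max(.6,2*np.median(e)); x,y=x[k],y[k]
    return p
def run(name,r1=None):
    im,T=shot('wrist',name); m=blue(im)>0
    p=camera_params("wrist"); C=np.linalg.inv(T@p["T_tool_cam"])
    H=np.load("hand2.npy"); W=T@H
    ext={r:(np.where(m[r,190:385])[0].min()+190-.5,np.where(m[r,190:385])[0].max()+190+.5) for r in range(0,176) if m[r,190:385].sum()>8}
    rr=np.array(sorted(ext)); L=np.array([ext[r][0] for r in rr]); Rr=np.array([ext[r][1] for r in rr]); w=Rr-L
    k=np.argmax(cv2.blur(w.reshape(-1,1),(1,5)).ravel()); rc=rr[k]; print("widest",rc,w[k],"rows",rr[0],rr[-1])
    lo=(rr>rc+8); up=(rr<rc-6)&(rr>rc-40)
    pts=[];ln=[]
    for E in (L,Rr):
        a=rob(rr[lo],E[lo]); ln.append(a)
        b=rob(rr[up],E[up]); r=(b[1]-a[1])/(a[0]-b[0]); pts.append([a[0]*r+a[1],r])
    print("corners",np.round(pts,1).tolist())
    # lower tray frame: x axis toward gripper (same as upper), near end x=+75; left in image = own +y
    def mod(v):
        a=np.radians(180+66.5+v[3]); c,s=np.cos(a),np.sin(a)
        q=np.array([[75,33],[75,-33],[55,33],[35,33],[55,-33],[35,-33]])/1000.
        return np.c_[W[0,3]+v[0]/1000+q[:,0]*c-q[:,1]*s, W[1,3]+v[1]/1000+q[:,0]*s+q[:,1]*c, np.full(6,.044+v[2]/1000)]
    def res(v):
        P=proj("wrist",mod(v),T); e=(P[:2]-pts).ravel()
        l=[P[i,0]-np.polyval(ln[0],P[i,1]) for i in(2,3)]+[P[i,0]-np.polyval(ln[1],P[i,1]) for i in(4,5)]
        return np.r_[e,l,v[2]*wz]
    for wz in (0,.3,5):
        s=least_squares(res,[0,0,0,0]); v=s.x
        # errors in upper's own axes: how far upper must move (own x toward gripper, own y), yaw
        d=W[:3,:3].T@np.array([v[0],v[1],0]); yw=np.degrees(np.arctan2(W[1,0],W[0,0]))
        print("wz",wz,"move own x,y mm",d[:2].round(2),"lower z err",v[2].round(2),"yaw lower-upper",((180+66.5+v[3]-yw+180)%360-180).round(2),"res",s.fun.round(1))
    print("upper z",W[2,3].round(4),"tilt",np.degrees(np.arccos(W[2,2])).round(2))
    tx=lambda a:(H[:3,:3]@np.array(a)).round(3)
    print("own x,y,z in tool",tx([1,0,0]),tx([0,1,0]),tx([0,0,1]))
run(sys.argv[1])
E
python3 rel.py w11.png; python3 -c "
from h import *
print(tool()[:3,3]); goal(.09)"
```

```text
widest 72 172.0 rows 24 175
corners [[197.5, 72.2], [369.7, 71.9]]
wz 0 move own x,y mm [ 1.25 -1.24] lower z err -3.44 yaw lower-upper -0.19 res [ 0.  0. -0. -0. -0. -0.  0.  0. -0.]
wz 0.3 move own x,y mm [ 1.32 -1.24] lower z err -3.31 yaw lower-upper -0.19 res [-0.1  0.   0.1  0.  -0.1 -0.1  0.1  0.1 -1. ]
wz 5 move own x,y mm [ 3.15 -1.19] lower z err -0.32 yaw lower-upper -0.21 res [-2.1  0.5  2.1  0.5 -2.  -1.8  2.   1.8 -1.6]
upper z 0.0942 tilt 0.06
own x,y,z in tool [ 0.8   -0.006 -0.6  ] [-0.005 -1.     0.004] [-0.6  0.  -0.8]
[0.53391081 0.31629795 0.09465816]
t [0.0056 0.0011 0.0005] w [ 0.   -0.04  0.06]
```

```bash
python3 -m creep '[{"tx":0.007,"ty":0.0012,"tz":0.007,"wx":0,"wy":0,"wz":0,"hand":-1},{"tx":0.013,"ty":0.0012,"tz":0.015,"wx":0,"wy":0,"wz":0,"hand":-1},{"tx":0.0192,"ty":0.0012,"tz":0.0231,"wx":0,"wy":0,"wz":0,"hand":-1},{"tx":0.0192,"ty":0.0012,"tz":0.0231,"wx":0,"wy":0,"wz":0,"hand":-1},{"tx":0.0192,"ty":0.0012,"tz":0.0231,"wx":0,"wy":0,"wz":0,"hand":-1}]';python3 -m creep '[{"tx":0,"ty":0,"tz":0,"wx":0,"wy":0,"wz":0,"hand":-1},{"tx":0,"ty":0,"tz":0,"wx":0,"wy":0,"wz":0,"hand":-1},{"tx":0,"ty":0,"tz":0,"wx":0,"wy":0,"wz":0,"hand":-1}]'; python3 rel.py w12.png
```

```text
time: 13.95
tcp_pos: [0.5313, 0.3147, 0.0617]
ee_rot: [179.9, 36.6, -113.9]
ft_force: [-0.1, -0.2, -1.1]
opening: 0.0652
finger_force: 66.7
time: 14.25
tcp_pos: [0.5316, 0.315, 0.0629]
ee_rot: [179.9, 36.7, -113.8]
ft_force: [0.1, -0.5, -1.6]
opening: 0.0655
finger_force: 66.7
widest 136 188.0 rows 72 175
corners [[189.5, 152.3], [377.5, 137.0]]
wz 0 move own x,y mm [-3.68  0.81] lower z err -1.62 yaw lower-upper -0.19 res [-8.5 -7.4 -2.   7.3  1.8  9.8  0.6  0.8 -0. ]
wz 0.3 move own x,y mm [-3.66  0.81] lower z err -1.59 yaw lower-upper -0.19 res [-8.6 -7.4 -2.   7.3  1.7  9.8  0.6  0.9 -0.5]
wz 5 move own x,y mm [-2.63  0.79] lower z err -0.28 yaw lower-upper -0.14 res [-10.   -6.7  -0.8   7.9   0.6   8.9   1.8   2.   -1.4]
upper z 0.0619 tilt 0.14
own x,y,z in tool [ 0.8   -0.006 -0.6  ] [-0.005 -1.     0.004] [-0.6  0.  -0.8]
```

```bash
sed -i 's/190:385/170:400/g; s/min()+190/min()+170/; s/max()+190/max()+170/' rel.py; python3 rel.py w13.png
```

```text
widest 137 197.0 rows 72 175
corners [[180.1, 136.7], [377.4, 137.4]]
wz 0 move own x,y mm [-1.29  0.77] lower z err -2.89 yaw lower-upper -0.39 res [ 0.7  0.2 -0.1 -0.5 -0.1 -0.7 -0.   0.1 -0. ]
wz 0.3 move own x,y mm [-1.25  0.77] lower z err -2.84 yaw lower-upper -0.39 res [ 0.6  0.2 -0.1 -0.4 -0.2 -0.7  0.   0.2 -0.9]
wz 5 move own x,y mm [0.61 0.78] lower z err -0.56 yaw lower-upper -0.4 res [-1.7  0.9  2.3  0.3 -2.5 -2.8  2.3  2.2 -2.8]
upper z 0.0619 tilt 0.15
own x,y,z in tool [ 0.8   -0.006 -0.6  ] [-0.005 -1.     0.004] [-0.6  0.  -0.8]
```

```bash
python3 -m creep '[{"tx":-0.0006,"ty":-0.0007,"tz":0.0005,"wx":0.15,"wy":0,"wz":0.2,"hand":-1},{"tx":0.0024,"ty":-0.0007,"tz":0.0045,"wx":0.15,"wy":0,"wz":0.2,"hand":-1},{"tx":0.0054,"ty":-0.0007,"tz":0.0085,"wx":0.15,"wy":0,"wz":0.2,"hand":-1},{"tx":0.0078,"ty":-0.0007,"tz":0.0117,"wx":0.15,"wy":0,"wz":0.2,"hand":-1},{"tx":0.0078,"ty":-0.0007,"tz":0.0117,"wx":0.15,"wy":0,"wz":0.2,"hand":-1}]';python3 -m creep '[{"tx":0,"ty":0,"tz":0,"wx":0,"wy":0,"wz":0,"hand":-1},{"tx":0,"ty":0,"tz":0,"wx":0,"wy":0,"wz":0,"hand":-1}]'; python3 rel.py w14.png
```

```text
time: 14.85
tcp_pos: [0.5318, 0.315, 0.0469]
ee_rot: [179.8, 36.6, -114.2]
ft_force: [0.3, 0.2, -1.5]
opening: 0.0654
finger_force: 66.7
time: 15.05
tcp_pos: [0.5325, 0.3154, 0.0486]
ee_rot: [179.9, 36.7, -114.1]
ft_force: [0.4, -0.0, -2.0]
opening: 0.0654
finger_force: 66.7
widest 166 213.0 rows 94 175
corners [[173.4, 168.9], [390.2, 180.2]]
wz 0 move own x,y mm [ 10.4  -20.55] lower z err 4.35 yaw lower-upper 15.9 res [  1.6  18.8  11.3 -36.8   3.5  12.5   2.6 -34.5   0. ]
wz 0.3 move own x,y mm [ 10.36 -20.53] lower z err 4.3 yaw lower-upper 15.88 res [  1.6  18.8  11.3 -36.8   3.6  12.5   2.6 -34.5   1.3]
wz 5 move own x,y mm [  7.78 -19.54] lower z err 0.91 yaw lower-upper 15.04 res [  4.6  13.9   6.8 -38.4   7.2  14.8   0.9 -35.8   4.5]
upper z 0.0476 tilt 0.16
own x,y,z in tool [ 0.8   -0.006 -0.6  ] [-0.005 -1.     0.004] [-0.6  0.  -0.8]rel.py:6: RankWarning: Polyfit may be poorly conditioned
  p=np.polyfit(x,y,1); e=np.abs(y-np.polyval(p,x)); k=e<=max(.6,2*np.median(e)); x,y=x[k],y[k]
rel.py:6: RankWarning: Polyfit may be poorly conditioned
  p=np.polyfit(x,y,1); e=np.abs(
[... 274 characters left out ...]
p=np.polyfit(x,y,1); e=np.abs(y-np.polyval(p,x)); k=e<=max(.6,2*np.median(e)); x,y=x[k],y[k]
rel.py:6: RankWarning: Polyfit may be poorly conditioned
  p=np.polyfit(x,y,1); e=np.abs(y-np.polyval(p,x)); k=e<=max(.6,2*np.median(e)); x,y=x[k],y[k]
rel.py:6: RankWarning: Polyfit may be poorly conditioned
  p=np.polyfit(x,y,1); e=np.abs(y-np.polyval(p,x)); k=e<=max(.6,2*np.median(e)); x,y=x[k],y[k]
rel.py:6: RankWarning: Polyfit may be poorly conditioned
  p=np.polyfit(x,y,1); e=np.abs(y-np.polyval(p,x)); k=e<=max(.6,2*np.median(e)); x,y=x[k],y[k]
rel.py:6: RankWarning: Polyfit may be poorly conditioned
  p=np.polyfit(x,y,1); e=np.abs(y-np.polyval(p,x)); k=e<=max(.6,2*np.median(e)); x,y=x[k],y[k]
```

```bash
python3 -m creep '[{"tx":0.0012,"ty":0,"tz":0.0016,"wx":0,"wy":0,"wz":0,"hand":-1},{"tx":0.0012,"ty":0,"tz":0.0016,"wx":0,"wy":0,"wz":0,"hand":-1}]';python3 -m creep '[{"tx":0.0012,"ty":0,"tz":0.0016,"wx":0,"wy":0,"wz":0,"hand":-1},{"tx":0.0012,"ty":0,"tz":0.0016,"wx":0,"wy":0,"wz":0,"hand":-1}]'
```

```text
time: 15.3
tcp_pos: [0.5322, 0.3153, 0.0461]
ee_rot: [179.9, 36.7, -114.1]
ft_force: [-0.3, 0.8, -1.0]
opening: 0.0652
finger_force: 66.7
time: 15.5
tcp_pos: [0.5326, 0.3154, 0.0447]
ee_rot: [180.0, 36.7, -114.1]
ft_force: [-0.8, -0.2, -1.2]
opening: 0.065
finger_force: 67.0
```

```bash
python3 -m creep '[{"tx":0.0009,"ty":0,"tz":0.0012,"wx":0,"wy":0,"wz":0,"hand":-1},{"tx":0.0009,"ty":0,"tz":0.0012,"wx":0,"wy":0,"wz":0,"hand":-1}]'
```

```text
time: 15.7
tcp_pos: [0.533, 0.3156, 0.0445]
ee_rot: [-180.0, 36.8, -114.0]
ft_force: [-3.7, -2.2, 6.1]
opening: 0.0654
finger_force: 67.6
```

```bash
python3 -m creep '[{"tx":0.0009,"ty":0,"tz":0.0012,"wx":0,"wy":0,"wz":0,"hand":-1},{"tx":0.0009,"ty":0,"tz":0.0012,"wx":0,"wy":0,"wz":0,"hand":-1}]'; python3 -c "
from h import *
T=tool(); W=T@np.load('hand2.npy'); print(W[:3,3], R.from_matrix(W[:3,:3]).as_euler('xyz',degrees=True), state()['torque'])"
```

```text
time: 15.9
tcp_pos: [0.5334, 0.3158, 0.044]
ee_rot: [-179.9, 36.8, -114.0]
ft_force: [-5.0, -3.3, 8.5]
opening: 0.0655
finger_force: 67.7
[0.53765309 0.32924792 0.04311594] [ 6.71947606e-02 -2.07769794e-02 -1.13674396e+02] [-1.15323575  1.59571166  0.60375905]
```

```bash
python3 -m creep '[{"tx":0.0005,"ty":0.0004,"tz":-0.0003,"wx":0,"wy":0,"wz":0,"hand":-1},{"tx":0.001,"ty":0.0008,"tz":-0.0007,"wx":0,"wy":0,"wz":0,"hand":-1},{"tx":0.001,"ty":0.0008,"tz":-0.0007,"wx":0,"wy":0,"wz":0,"hand":-1}]'; python3 -c "
from h import *
T=tool(); W=T@np.load('hand2.npy'); print(W[:3,3], R.from_matrix(W[:3,:3]).as_euler('xyz',degrees=True), state()['torque'])"
```

```text
time: 16.2
tcp_pos: [0.5329, 0.3156, 0.0443]
ee_rot: [-179.8, 37.0, -114.0]
ft_force: [2.1, 1.7, 6.9]
opening: 0.0654
finger_force: 66.8
[0.53724591 0.3289702  0.04340898] [ 1.43929320e-01  1.00076507e-01 -1.13721452e+02] [-0.27386514 -0.10872321 -0.20047897]
```

```bash
python3 -m creep '[{"tx":0.0006,"ty":0,"tz":0.0008,"wx":0,"wy":0,"wz":0,"hand":-1},{"tx":0.0006,"ty":0,"tz":0.0008,"wx":0,"wy":0,"wz":0,"hand":-1}]'; python3 - <<'E'
from h import *
im,T=shot('wrist','w15.png'); m=blue(im)
W=T@np.load('hand2.npy'); print(W[:3,3], R.from_matrix(W[:3,:3]).as_euler('xyz',degrees=True), state()['torque'])
for r in list(range(110,170,15))+list(range(168,196,2)):
    x=np.where(m[r,120:430])[0]+120
    if len(x): print(r,[ (int(k[0]),int(k[-1])) for k in np.split(x,np.where(np.diff(x)>3)[0]+1) if len(k)>4])
for c in (175,230,278,330,380): print(c,im[160:200,c,0].tolist())
E
```

```text
time: 16.4
tcp_pos: [0.5331, 0.3156, 0.0442]
ee_rot: [-179.8, 37.0, -114.0]
ft_force: [-2.4, -1.3, 10.2]
opening: 0.0657
finger_force: 67.6
[0.53736931 0.32904261 0.04327121] [ 1.55322734e-01  1.13336626e-01 -1.13703216e+02] [-0.21311395  0.60032828  0.2345272 ]
110 [(188, 375)]
125 [(185, 234), (329, 379)]
140 [(181, 233), (331, 382)]
155 [(178, 231), (332, 386)]
168 [(175, 389)]
170 [(175, 389)]
172 [(174, 390)]
174 [(174, 391)]
176 [(173, 391)]
178 [(173, 391)]
180 [(173, 391)]
182 [(173, 390)]
184 [(168, 389)]
186 [(167, 388)]
188 [(167, 388)]
190 [(166, 388)]
192 [(167, 388)]
194 [(167, 388)]
175 [134, 129, 125, 124, 120, 118, 114, 114, 113, 115, 113, 115, 116, 114, 115, 111, 117, 131, 139, 142, 143, 132, 124, 118, 115, 117, 114, 113, 119, 122, 124, 122, 115, 116, 114, 112, 119, 116, 116, 117]
230 [117, 117, 119, 116, 117, 118, 116, 116, 120, 117, 117, 117, 116, 115, 117, 121, 122, 134, 143, 147, 145, 133, 121, 115, 115, 117, 118, 116, 120, 124, 121, 113, 109, 113, 113, 118, 117, 116, 120, 115]
278 [117, 118, 116, 115, 119, 118, 114, 117, 117, 114, 118, 117, 115, 112, 119, 121, 125, 135, 144, 148, 144, 132, 120, 115, 117, 118, 111, 117, 122, 125, 118, 115, 113, 116, 119, 116, 116, 116, 117, 120]
330 [115, 116, 119, 118, 116, 118, 115, 119, 118, 115, 119, 116, 118, 114, 116, 116, 126, 136, 145, 147, 145, 128, 120, 117, 117, 113, 118, 118, 121, 124, 120, 116, 113, 116, 119, 115, 114, 116, 113, 119]
380 [107, 113, 110, 111, 116, 114, 116, 115, 116, 118, 115, 115, 118, 115, 117, 121, 129, 138, 146, 148, 142, 129, 120, 118, 117, 118, 113, 118, 125, 126, 124, 116, 115, 113, 118, 117, 116, 115, 119, 112]
```

```bash
python3 -m creep '[{"tx":-0.0006,"ty":0,"tz":-0.0008,"wx":0,"wy":0,"wz":0,"hand":-1},{"tx":0.0002,"ty":0.0007,"tz":-0.0013,"wx":0,"wy":0,"wz":0,"hand":-1},{"tx":0.0006,"ty":0.0013,"tz":-0.0017,"wx":0,"wy":0,"wz":0,"hand":-1},{"tx":0.0012,"ty":0.0013,"tz":-0.0009,"wx":0,"wy":0,"wz":0,"hand":-1},{"tx":0.0012,"ty":0.0013,"tz":-0.0009,"wx":0,"wy":0,"wz":0,"hand":-1}]'; cat > chk.py <<'E'
import sys
from h import *
im,T=shot('wrist',sys.argv[1]); m=blue(im)
W=T@np.load('hand2.npy'); print(W[:3,3].round(4), R.from_matrix(W[:3,:3]).as_euler('xyz',degrees=True).round(2), state()['torque'].round(2))
for r in range(170,194,2):
    x=np.where(m[r,120:430])[0]+120; print(r,x.min(),x.max(),end='; ')
for c in (230,278,330): print(c,im[170:192,c,0].tolist())
E
python3 chk.py w16.png
```

```text
time: 16.95
tcp_pos: [0.5314, 0.3148, 0.0442]
ee_rot: [-179.8, 37.0, -113.9]
ft_force: [-1.7, -0.7, 10.8]
opening: 0.0652
finger_force: 67.5
[0.5357 0.3282 0.0433] [   0.18    0.13 -113.7 ] [-0.2  0.4  0.1]
170 173 384; 172 172 384; 174 172 385; 176 171 385; 178 171 386; 180 171 386; 182 170 387; 184 168 387; 186 167 388; 188 167 388; 190 166 388; 192 167 388; 230 [115, 118, 122, 119, 114, 118, 119, 119, 115, 123, 127, 127, 125, 118, 117, 115, 121, 115, 119, 124, 124, 113]
278 [116, 115, 116, 117, 121, 113, 116, 114, 116, 127, 132, 129, 121, 120, 115, 118, 118, 117, 116, 125, 121, 113]
330 [115, 117, 114, 118, 116, 116, 116, 115, 117, 127, 133, 130, 117, 117, 111, 116, 114, 116, 119, 122, 119, 112]
```

```bash
python3 -m creep '[{"tx":-0.0006,"ty":0,"tz":-0.0008,"wx":0,"wy":0,"wz":0,"hand":-1},{"tx":-0.0006,"ty":0,"tz":-0.0008,"wx":0,"wy":0,"wz":0,"hand":-1}]';python3 -m creep '[{"tx":0,"ty":0,"tz":0,"wx":0,"wy":0,"wz":0,"hand":0.6},{"tx":0,"ty":0,"tz":0,"wx":0,"wy":0,"wz":0,"hand":1},{"tx":0,"ty":0,"tz":0,"wx":0,"wy":0,"wz":0,"hand":1},{"tx":0,"ty":0,"tz":0,"wx":0,"wy":0,"wz":0,"hand":1}]'; python3 chk.py w17.png
```

```text
time: 17.2
tcp_pos: [0.5312, 0.3147, 0.0443]
ee_rot: [-179.8, 37.0, -114.0]
ft_force: [1.7, 2.2, 5.8]
opening: 0.0654
finger_force: 66.8
time: 17.6
tcp_pos: [0.5288, 0.3134, 0.0403]
ee_rot: [179.8, 36.6, -114.2]
ft_force: [0.0, 0.1, 0.2]
opening: 0.0854
finger_force: 0.0
[0.5331 0.3268 0.0393] [  -0.12   -0.25 -113.7 ] [-1.48  0.7  -0.02]
170 170 375; 172 170 376; 174 169 376; 176 168 376; 178 168 376; 180 167 377; 182 167 377; 184 166 378; 186 166 378; 188 166 379; 190 165 379; 192 165 379; 230 [137, 141, 149, 145, 131, 118, 119, 118, 115, 117, 121, 117, 121, 114, 114, 119, 115, 118, 115, 119, 116, 119]
278 [139, 144, 148, 137, 125, 120, 116, 120, 116, 118, 113, 116, 116, 116, 117, 116, 117, 115, 117, 114, 118, 114]
330 [118, 117, 118, 119, 120, 115, 114, 118, 117, 119, 117, 117, 120, 115, 117, 115, 115, 116, 115, 115, 116, 114]
```

```bash
python3 -m creep '[{"tx":0,"ty":0,"tz":-0.015,"wx":0,"wy":0,"wz":0,"hand":1},{"tx":0,"ty":0,"tz":-0.04,"wx":0,"wy":0,"wz":0,"hand":1},{"tx":0,"ty":0,"tz":-0.08,"wx":0,"wy":0,"wz":0,"hand":1},{"tx":0,"ty":0,"tz":-0.12,"wx":0,"wy":0,"wz":0,"hand":1},{"tx":0,"ty":0,"tz":-0.16,"wx":0,"wy":0,"wz":0,"hand":1}]';python3 -m creep '[{"tx":0,"ty":0,"tz":0,"wx":0,"wy":8,"wz":0,"hand":1},{"tx":0,"ty":0,"tz":0,"wx":0,"wy":8,"wz":0,"hand":1},{"tx":0,"ty":0,"tz":0,"wx":0,"wy":8,"wz":0,"hand":1}]'; python3 - <<'E'
from h import *
im,T=shot('wrist','w18.png'); m=blue(im); print(state()['joint_pos'])
n,l,s,_=cv2.connectedComponentsWithStats(m); k=1+s[1:,4].argmax(); print(s[k])
w=(l==k)
for r in range(s[k,1],s[k,1]+s[k,3],8): x=np.where(w[r])[0]; print(r,x.min(),x.max(),end="; ")
def pr(z,c):
    a=np.radians(246.5); return proj("wrist",[[c[0]+x*np.cos(a)-y*np.sin(a),c[1]+x*np.sin(a)+y*np.cos(a),z] for x,y in [(.075,.033),(.075,-.033),(-.075,-.033),(-.075,.033)]],T).round(1).tolist()
print("\nrim .08",pr(.08,(.5357,.3275)),"floor .044",pr(.044,(.5357,.3275)),"bench .008",pr(.008,(.5357,.3275)))
t=cv2.imread("pics/top0.png"); t2,_=shot('top','t18.png')
for q,z in((t,.044),(t2,.08)):
    b=blue(q); b[:195]=0;b[265:]=0;b[:,:95]=0;b[:,175:]=0
    c=max(cv2.findContours(b,0,2)[0],key=cv2.contourArea); P=cast("top",c[:,0],z)[:,:2]*1000; print(cv2.minAreaRect(P.astype(np.float32)))
E
```

```text
time: 18.15
tcp_pos: [0.4896, 0.2254, 0.1704]
ee_rot: [179.9, 36.6, -114.1]
ft_force: [1.1, 0.5, -0.3]
opening: 0.0855
finger_force: 0.0
time: 18.45
tcp_pos: [0.4899, 0.227, 0.1689]
ee_rot: [179.9, 28.7, -114.1]
ft_force: [-0.6, -0.8, -0.5]
opening: 0.0855
finger_force: 0.0
[ 36.1783435  -24.64103408 -23.93317588 -15.26054181 -66.16594032
 -57.07816759]
[  227   129    95   170 12707]
129 244 314; 137 235 315; 145 234 316; 153 233 316; 161 231 318; 169 230 319; 177 229 320; 185 228 321; 193 228 321; 201 229 320; 209 230 319; 217 232 318; 225 233 317; 233 234 316; 241 235 315; 249 236 315; 257 238 314; 265 239 313; 273 240 312; 281 241 311; 289 243 310; 297 244 309; 
rim .08 [[225.7, 190.4], [323.6, 189.7], [310.8, 301.2], [243.0, 301.6]] floor .044 [[230.4, 156.8], [319.2, 156.1], [308.6, 270.0], [245.2, 270.4]] bench .008 [[234.3, 129.0], [315.6, 128.3], [306.6, 242.6], [247.1, 243.0]]
((535.379638671875, 323.4356994628906), (150.3515167236328, 65.46185302734375), 66.52123260498047)
((534.2927856445312, 318.3831787109375), (158.0933837890625, 67.36407470703125), 66.2892837524414)
```

```bash
python3 -c "
from cell import *
print(close_job())"
```

```text
the job is handed in; nothing more can be done
None
```

The blue tray is out of the rack and stacked open side up on the lower tray, let down in the grip and released with the robot clear. Contact force and the last wrist image both fit the lugs being fully home, but the verdict was not returned. I handed the job in at about 18.5 s of the 56 s.

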